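# Square the chopping board into the jig corner

## Robot

A 6-joint arm with a two-finger parallel gripper is mounted at the origin on a cart in front of the work surface, level with it; the furniture and walls round the work are solid. World frame = base frame: x ahead of the robot, y to its left, z up, the work surface at z = 0. Lengths are in m, angles in degrees, forces in N, time in s.
With the tool pointing down it reaches from about 0.375 to 0.9 m from the base axis. Payload 3.1 kg.
Tool frame: the origin (TCP) lies on the centre line of the jaws, within the pads' length; the fingertips stand 17 mm ahead of it and the grasp point (between the pads) lies 2 mm behind it; z points along the fingers, y is the line along which they close (so a half turn about z gives the same grasp; the last joint's range is limited). The gripper opens to 87 mm and grips with 3 to 60 N. Pads are 19 mm wide; open, the fingers measure 117 mm over their backs; the gripper's body (75 mm by 190 mm) begins 51 mm behind the grasp point.
Start: joints at [60.017, 30.224, 82.088, -0, 67.689, -10.227], TCP at [0.211, 0.588, 0.205] pointing down, gripper open.
Joint ranges: [-176.69, 176.69], [-43.24, 126.21], [12.49, 139.97], [-82, 262], [0, 151.66], [-163.58, 163.58]. Speed limits (degrees/s): [159.86, 159.86, 180, 180, 180, 180].

## Interface

Orientations are given as a 3x3 rotation matrix whose columns are the frame's x, y, z axes.
In Python, from rig import bot, imaging, finder gives the robot as it stands. The module is installed in compiled form; this text tells all that it offers.
- The arm moves only by the tool play_rows, never from a script. Its argument "motion" is a list that holds one entry, the list of rows, each a list of 6 numbers: the shift along the tool's x, y, z in m, then the turn, a rotation vector about the tool's x, y, z in degrees. In form: [[[dx, dy, dz, wx, wy, wz], ...]]. A call has 1 to 8 rows; each row is the pose to reach, as a shift and turn from the pose commanded when the call began, along the tool's axes at that moment; what a row does not reach only later rows make up. A row lasts 1/12 s, in which the tool goes at most 41.7 mm and 7.16 degrees, less where a joint would pass 70% of its speed; a pose out of reach is approached as far as the arm can. A call with a gripper value outside its range is refused whole. "fingers" is the finger opening in m, from 0 to 0.087, set as the call begins (left out, the last holds). The fingers move at their own pace and stop on an object; the grip force is fixed at half the most. Time passes only in rows, so rows that repeat a pose let the fingers close. It gives the time, the measured TCP pose, the force, the opening and the grip force at its end, in the units of the state.
- bot.read_state(): the state, without advancing time (a new reading comes with each control period).
- imaging.capture(name): name is "side" or "top"; returns a dict with "frame" (384x512x3 uint8, red, green, blue), "camera_matrix" (3x3 intrinsics, pixels), "R" (3x3) and "t" (3): a world point X has camera coordinates R X + t. Camera axes: x right, y down, z forward; pixel columns grow to the right and rows downward; lengths in m; the calibration is good to about 2 mm. A picture is of the moment at which its call begins. There is no depth.
- bot.hand_in(): hands the job in; it is judged then, once.
Trained networks look in the newest picture that a camera, given by its name, has taken for a name from the list of things; names that differ only in an ending like _2 or _b are one class to them, and where a whole thing is asked for, a point or a joint stands for the part that bears it (a point fixed in the world has none). Each returns a list of dicts, best first, with "confidence" (0 to 1); they miss things now and then, are a little off and sometimes report something else, mostly with a low value. They report only what shows in the picture. A call takes as long as a camera call. They do not tell look-alikes from the thing itself.
- finder.recognise(camera, name): "at" ([x, y, z] in m, in world coordinates, good to about 4 mm: the middle of the surface that is visible of it).
- finder.outline_of(camera, name): "pixels" (384x512 bool, what is visible of it).
The state is a dict: "time_s": time; "joint_positions": joint angles; "qvel": joint speeds; "tau": joint torques, N m; "position": TCP position; "tcp_rot": TCP orientation; "force": force on the tool from outside, world axes, zero at the start; "moment": the same for the moment, N m; "opening": opening from 0.0 (shut) to 1.0 (fully open); "grasp_force": force on a finger pad.
Only numpy, scipy, OpenCV 4.12 (cv2) and the standard library are available. Lean on these libraries where they do the work, as an engineer would, in place of code of your own. Each camera call takes 0.05 s, during which the arm holds its last target. There are 200 camera calls.

## Task

I want to fit rubber feet to the small white chopping board, so it has to sit square in the corner of the plywood jig: pick up the brass-footed nudging tool from its cork pad and with its foot nudge the board flat along the bed until it lies flush against both aluminium bars, the fixed fence on the left and the stop at the far end. Push gently so the board's edges are not bruised, keep the gripper itself off the board, and leave the other things alone. Then stand the tool upright back on its cork pad.

Things in the scene. Friction and masses are not known exactly. Their poses are not given: they have to be found in the camera images.
- jig: Squaring jig fixed to the table: plywood bed 240 (x) x 270 (y) x 12 mm; origin at the centre of its underside, bed top at z = 12 mm. Its x axis points roughly away from the robot, its y axis to the left. Two rigid aluminium bars on it form a square corner at the far left: the fence and the stop.
- fence_face (a point): Middle of the lower edge of the fence's inner face, at x 0, y +105, z 12 mm on the jig, axes as the jig's. The fence is a fixed bar along the jig's x on its left edge, 230 mm long, 18 mm wide, 20 mm high above the bed; its inner face looks to -y.
- stop_mid (a point): Mid setting of the adjustable stop, at x +88, y +4, z 12 mm on the jig, axes as the jig's. The stop is a clamped bar along y, 180 mm long, 18 mm wide, 20 mm high, two black knobs 27 mm high on it; its inner face looks to -x. The setting itself is not measured: the face lies up to 14 mm before or behind this point and must be found by feel or sight.
- board: Small white chopping board, loose, flat on the bed: 120 (its x) x 165 (its y) x 11 mm, about 0.17 kg; origin at the centre of its underside. Starts clear of both bars, askew up to 0.12 rad. Its +x edge belongs on the stop, its +y edge on the fence. Sliding it takes 0.5 to 3 N; askew on a bar it can wedge if pushed at mid-edge, and turns if pushed beside it. The tool pressing over 18 N bruises it.
- pusher: Nudging tool, 80 mm tall, 0.18 kg, standing upright: round brass foot of 30 mm diameter, 16 mm high, at the bottom; a thin steel neck of 14 mm diameter; above it, from 26 to 80 mm, a square wooden handle 22 x 22 mm whose flat sides are square to the tool's x and y axes. Origin at the centre of the foot's underside, z up along the tool.
- pad: Round cork pad fixed to the table, 70 mm across, 5 mm thick, to the left or right of the jig: the tool's place. Origin at the centre of its underside; top at z = 5 mm.
- tea_cup: Blue and white tea cup, 81 mm across, 68 mm tall, loose bystander on the other side of the jig from the pad; origin at the centre of its underside.
- margarine_tub: Yellow margarine tub with lid, 89 x 111 x 78 mm, loose bystander beyond the jig to the right; origin at the centre of its underside.
- mug: Beige stoneware mug, 85 x 115 x 81 mm with its handle, loose bystander beyond the jig to the left; origin at the centre of its underside.
Not all that is in view belongs to the job. There is more than one size of the pusher; the one meant has the size given above.

How it is judged:
By the outcome, as a careful person would: the job done as asked, in the order asked, and still so for the second after the job is handed in, with the robot touching nothing.
It also fails if it takes over 72 s, if anything falls off the work surface, if the arm or the gripper's body presses on something with over 40 N, if the wrist force passes 120 N, or if a joint passes its speed limit or range.

## Working session

There is one attempt and no reset: what is moved stays moved. The work goes in short steps, Python scripts to look and compute and a tool call to move; the robot and the scene stay as the last step left them, time stands still between calls to the robot, and variables do not carry over. Pictures are saved under pics/ and viewed, at most 12 in all, crops included, and the job is handed in when it is done.

Besides the shell and the picture viewer there is one more tool, called after ">>>" as name(argument=value, ...), one argument or row to a line, values as JSON. play_rows: Moves the arm, as the interface text tells. Its arguments: {"type":"object","properties":{"motion":{"type":"array"},"fingers":{"type":"number"}},"required":["motion"]}

```bash
mkdir -p pics
cat > h.py <<'E'
from rig import bot, imaging, finder
import numpy as np, cv2
def cap(n,save=None):
    c=imaging.capture(n)
    if save: cv2.imwrite('pics/'+save,c['frame'][:,:,::-1])
    return c
def ray(c,u,v,z):
    d=c['R'].T@(np.linalg.inv(c['camera_matrix'])@np.array([u,v,1.])); o=-c['R'].T@c['t']
    return o+d*(z-o[2])/d[2]
def proj(c,X):
    p=c['camera_matrix']@(c['R']@np.array(X)+c['t']); return p[:2]/p[2]
E
python3 - <<'E'
from h import *
np.set_printoptions(precision=4,suppress=True)
s=bot.read_state(); print(s['time_s'],s['position'],s['tcp_rot'],s['force'],s['opening'])
for n in('top','side'):
    c=cap(n,n+'0.png'); print(n,-c['R'].T@c['t'])
    for k in('board','pusher','pad','tea_cup','margarine_tub','mug','jig'):
        print(k,[(np.round(r['at'],4),round(r['confidence'],2),np.round(proj(c,r['at']))) for r in finder.recognise(n,k)])
E
```

```text
0.0 [0.2108 0.5875 0.2036] [[-0.9411  0.338  -0.0011]
 [ 0.338   0.9411 -0.0019]
 [ 0.0004 -0.0021 -1.    ]] [-0.3638 -0.1302  0.3872] 1.0003504767331495
top [ 0.4299 -0.0054  1.0822]
board [(array([0.5824, 0.0284, 0.0244]), 0.57, array([247., 184.]))]
pusher [(array([ 0.5797, -0.2719,  0.0954]), 0.9, array([365., 182.])), (array([ 0.4935, -0.2784,  0.0713]), 0.61, array([366., 217.])), (array([ 0.4768, -0.2091,  0.0563]), 0.39, array([338., 223.]))]
pad [(array([ 0.5015, -0.2938,  0.0038]), 0.78, array([365., 216.]))]
tea_cup [(array([0.4951, 0.2825, 0.0578]), 0.92, array([150., 215.])), (array([0.6966, 0.3195, 0.0398]), 0.52, array([141., 141.]))]
margarine_tub [(array([ 0.7016, -0.2923,  0.0753]), 0.8, array([370., 137.])), (array([0.583 , 0.0284, 0.0232]), 0.17, array([247., 184.]))]
mug [(array([0.695 , 0.3178, 0.0393]), 0.83, array([142., 142.]))]
jig [(array([0.6045, 0.0109, 0.0098]), 0.9, array([254., 177.]))]
side [ 0.4717 -0.9251  0.5659]
board [(array([0.582 , 0.0079, 0.0151]), 0.56, array([253., 200.]))]
pusher [(array([ 0.4906, -0.3015,  0.0514]), 0.61, array([224., 265.])), (array([ 0.5805, -0.2989,  0.0603]), 0.6, array([269., 258.])), (array([ 0.4737, -0.2203,  0.0325]), 0.54, array([215., 248.])), (array([0.6913, 0.2836, 0.0556]), 0.27, array([278., 147.]))]
pad [(array([ 0.503 , -0.308 ,  0.0091]), 0.79, array([230., 283.])), (array([ 0.4941, -0.2986,  0.0492]), 0.49, array([226., 265.]))]
tea_cup [(array([0.4935, 0.2709, 0.0411]), 0.97, array([218., 153.]))]
margarine_tub [(array([ 0.6935, -0.3278,  0.0731]), 0.63, array([328., 260.]))]
mug [(array([0.6903, 0.2821, 0.055 ]), 0.81, array([277., 147.])), (array([ 0.6068, -0.0328,  0.0151]), 0.34, array([264., 208.]))]
jig [(array([ 0.6049, -0.0298,  0.0146]), 0.98, array([263., 207.]))]
```

View pics/top0.png

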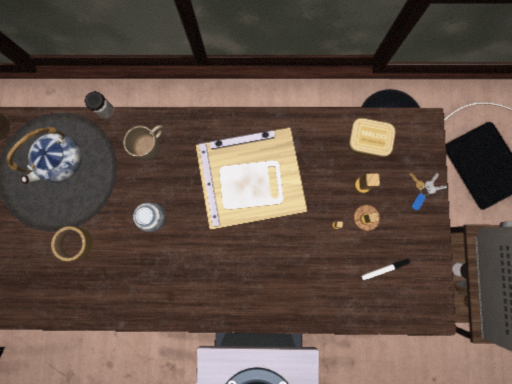

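View pics/side0.png

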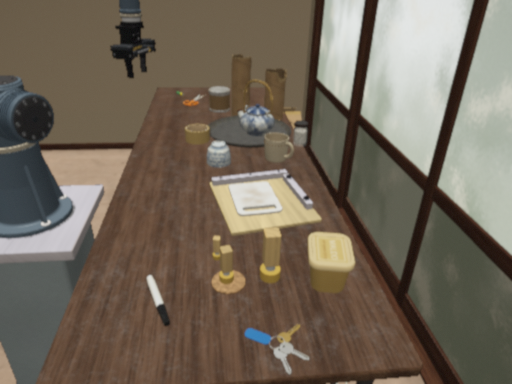

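The top view shows the jig around (250,180), with its fence on the left and its stop on the far side. The pad with the mid-size tool is at (366,217), the larger tool at (372,180) and the smaller one at (337,225). I'll measure the geometry more finely.

Run:
```python
from h import *
np.set_printoptions(precision=4,suppress=True)
c=cap('top'); f=c['frame'][:,:,::-1]
a=cv2.resize(f[120:235,190:312],None,fx=4.5,fy=4.5,interpolation=cv2.INTER_CUBIC)
b=cv2.resize(f[196:236,330:385],None,fx=4.5,fy=4.5,interpolation=cv2.INTER_CUBIC)
b=cv2.copyMakeBorder(b,0,a.shape[0]-b.shape[0],0,0,cv2.BORDER_CONSTANT)
cv2.imwrite('pics/crop1.png',np.hstack([a,b]))
c2=cap('side'); g=c2['frame'][:,:,::-1]
print(proj(c2,bot.read_state()['position']),proj(c,bot.read_state()['position']))
a=cv2.resize(g[225:300,195:295],None,fx=6,fy=6,interpolation=cv2.INTER_CUBIC); cv2.imwrite('pics/crop2.png',a)
for n,k in(('top','board'),('top','jig'),('top','pad')):
    for r in finder.outline_of(n,k)[:1]:
        m=r['pixels'].astype(np.uint8); ct=max(cv2.findContours(m,0,1)[0],key=cv2.contourArea)
        q=cv2.boxPoints(cv2.minAreaRect(ct)); z={'board':.023,'jig':.012,'pad':.005}[k]
        P=np.array([ray(c,*p,z)[:2] for p in q]); print(k,r['confidence'],m.sum(),q.tolist(),P,P.mean(0),np.linalg.norm(np.diff(P,axis=0),axis=1))
```

```text
[137.4404  79.0573] [-14.8506 340.0847]
board 0.83 2314 [[218.1700897216797, 165.6263885498047], [279.338623046875, 160.73289489746094], [282.84893798828125, 204.61207580566406], [221.680419921875, 209.5055694580078]] [[ 0.6339  0.1091]
 [ 0.6484 -0.0585]
 [ 0.5279 -0.068 ]
 [ 0.5133  0.0971]] [0.5809 0.0199] [0.1682 0.1209 0.1658]
jig 0.98 5387 [[193.57693481445312, 145.11537170410156], [290.5835876464844, 127.15119934082031], [306.2135314941406, 211.5530548095703], [209.20687866210938, 229.51722717285156]] [[ 0.6939  0.1804]
 [ 0.7466 -0.0905]
 [ 0.5104 -0.132 ]
 [ 0.4595  0.1311]] [0.6026 0.0222] [0.2759 0.2398 0.268 ]
pad 0.57 332 [[350.6999816894531, 210.1000213623047], [371.6999816894531, 203.1000213623047], [379.6000061035156, 226.80003356933594], [358.6000061035156, 233.80003356933594]] [[ 0.5159 -0.2541]
 [ 0.5355 -0.3117]
 [ 0.4711 -0.3311]
 [ 0.4517 -0.2739]] [ 0.4935 -0.2927] [0.0609 0.0672 0.0604]
```

View pics/crop1.png

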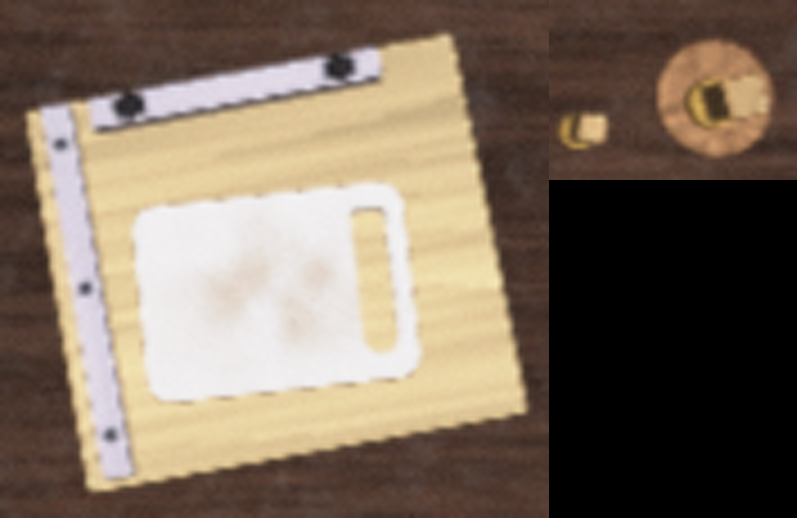

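View pics/crop2.png

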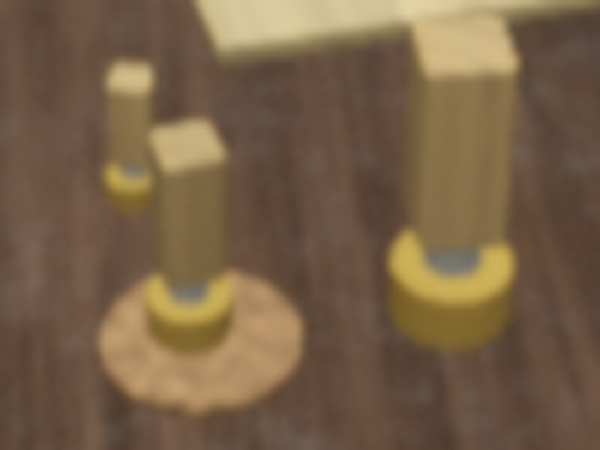

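Crop 1 shows the jig turned about 10° and the board about 5°, clear of both bars. Crop 2 shows the mid-size tool on the pad, with its top face corners at about (150,135), (210,120), (227,158) and (163,172). Next I compute poses.

```bash
cat >> h.py <<'E'
from scipy.optimize import least_squares
def rot(a): return np.array([[np.cos(a),-np.sin(a)],[np.sin(a),np.cos(a)]])
def fit(corners,pts):
    r=least_squares(lambda p:((rot(p[2])@corners.T).T+p[:2]-pts).ravel(),[.6,0,.1]); return r.x,np.abs(r.fun).max()
E
python3 - <<'E'
from h import *
np.set_printoptions(precision=4,suppress=True)
c=cap('top'); s=cap('side')
P=lambda L,z:np.array([ray(c,190+(u+.5)/4.5-.5,120+(v+.5)/4.5-.5,z)[:2] for u,v in L])
J,e=fit(np.array([[.12,.135],[.12,-.135],[-.12,-.135],[-.12,.135]]),P([(27,113),(452,35),(527,410),(90,490)],.012)); print('jig',J,np.degrees(J[2]),e)
B,e=fit(np.array([[.06,.0825],[.06,-.0825],[-.06,-.0825],[-.06,.0825]]),P([(133,210),(402,182),(421,372),(150,404)],.023)); print('board',B,np.degrees(B[2]),e)
tj=lambda p:(np.array(p)-J[:2])@rot(J[2])
print('board in jig',tj(B[:2]))
print('fence',tj(P([(73,107),(133,473)],.032)),'stop top',tj(P([(97,126),(380,78)],.032)),'stop low',tj(P([(97,132),(380,83)],.012)))
print('fence mid expected',J[:2]+rot(J[2])@[0,.105])
H=np.array([ray(s,195+(u+.5)/6-.5,225+(v+.5)/6-.5,.085)[:2] for u,v in [(150,135),(210,120),(227,158),(163,172)]])
d=np.diff(np.vstack([H,H[:1]]),axis=0);print('handle top',H.mean(0),np.linalg.norm(d,axis=1),np.degrees(np.arctan2(d[:,1],d[:,0])))
print('foot side', ray(s,195+190/6,225+338/6,.005), 'pad side',ray(s,195+201/6,225+340/6,.005))
print('pad top',ray(c,330+(714-549)/4.5,196+98/4.5,.005),'handle top(top cam)',ray(c,330+(748-549)/4.5,196+96/4.5,.085))
for f in (.026,.0): print(proj(s,[.495,-.295,f+.08]))
# top face bigger tool height: crop2 top centre (467,48) and foot centre ~ (453,310)
b=ray(s,195+453/6,225+300/6,0);print('big',b)
for z in(.09,.1,.11,.12):print(z,ray(s,195+467/6,225+48/6,z))
E
```

```text
jig [0.604  0.0206 0.1894] 10.852713542475428 0.0015985999994915234
board [0.5826 0.0185 0.1127] 6.458128737143116 0.001971726157925291
board in jig [-0.0214  0.0019]
fence [[ 0.1115  0.1036]
 [-0.1143  0.105 ]] stop top [[ 0.0971  0.0912]
 [ 0.0949 -0.0835]] stop low [[ 0.0985  0.0934]
 [ 0.0969 -0.0846]]
fence mid expected [0.5842 0.1237]
handle top [ 0.4949 -0.2945] [0.0212 0.0213 0.0217 0.0202] [  18.5017  -77.993  -164.6366  100.1778]
foot side [ 0.4957 -0.298   0.005 ] pad side [ 0.4994 -0.2993  0.005 ]
pad top [ 0.4953 -0.2969  0.005 ] handle top(top cam) [ 0.4917 -0.2942  0.085 ]
[225.8037 240.3565]
[225.9303 251.1227]
big [ 0.5893 -0.2802  0.    ]
0.09 [ 0.5938 -0.2545  0.09  ]
0.1 [ 0.5912 -0.2686  0.1   ]
0.11 [ 0.5887 -0.2827  0.11  ]
0.12 [ 0.5861 -0.2968  0.12  ]
```

```bash
cat >> h.py <<'E'
from scipy.spatial.transform import Rotation as Ro
def rows(wps):
    """wps: (x,y,z,yaw of closing axis deg) -> rows relative to the current pose"""
    s=bot.read_state(); R=np.array(s['tcp_rot']); p=np.array(s['position'])
    print('t',round(s['time_s'],2),'p',np.round(p,4),'yaw',round(np.degrees(np.arctan2(R[1,1],R[0,1])),2),'F',np.round(s['force'],2),'open',round(s['opening'],3),'g',round(s['grasp_force'],1))
    for x,y,z,a in wps:
        a=np.radians(a); yv=np.array([np.cos(a),np.sin(a),0]); T=np.column_stack([np.cross(yv,[0,0,-1]),yv,[0,0,-1]])
        print(list(np.round(R.T@(np.array([x,y,z])-p),4)),list(np.round(Ro.from_matrix(R.T@T).as_rotvec(degrees=True),1)))
E
python3 - <<'E'
from h import *
rows([(.36,.32,.205,22)])
rows([(.47,-.0,.2,-35)])
rows([(.4945,-.295,.15,-76)])
E
```

```text
t 1.15 p [0.2112 0.5882 0.2046] yaw 70.24 F [-0.18  0.46 -0.22] open 0.997 g 0.0
[np.float64(-0.2307), np.float64(-0.2021), np.float64(-0.0004)] [np.float64(0.0), np.float64(-0.0), np.float64(48.2)]
t 1.15 p [0.2112 0.5882 0.2046] yaw 70.24 F [-0.18  0.46 -0.22] open 0.997 g 0.0
[np.float64(-0.4424), np.float64(-0.4661), np.float64(0.0046)] [np.float64(-0.0), np.float64(-0.0), np.float64(105.2)]
t 1.15 p [0.2112 0.5882 0.2046] yaw 70.24 F [-0.18  0.46 -0.22] open 0.997 g 0.0
[np.float64(-0.5652), np.float64(-0.7355), np.float64(0.0545)] [np.float64(-0.0), np.float64(-0.0), np.float64(146.2)]
```

>>> play_rows(
  motion=[
    [[-0.23,-0.202,0,0,0,48],[-0.23,-0.202,0,0,0,48],[-0.23,-0.202,0,0,0,48],[-0.23,-0.202,0,0,0,48],[-0.23,-0.202,0,0,0,48],[-0.23,-0.202,0,0,0,48],[-0.23,-0.202,0,0,0,48],[-0.23,-0.202,0,0,0,48]],
  ],
  fingers=0.06,
)

```text
time_s: 1.82
position: [0.3615, 0.3165, 0.2048]
tcp_rot: [[-0.373, 0.928, 0.001], [0.928, 0.373, -0.002], [-0.002, 0.0, -1.0]]
force: [-1.0, 0.0, -0.2]
opening: 0.693
grasp_force: 0.0
```

```bash
python3 -c "
from h import *
rows([(.46,.03,.2,-30)])"
```

```text
t 1.82 p [0.3615 0.3165 0.2048] yaw 21.88 F [-1.    0.   -0.15] open 0.693 g 0.0
[np.float64(-0.3026), np.float64(-0.0153), np.float64(0.0054)] [np.float64(0.1), np.float64(0.1), np.float64(51.9)]
```

>>> play_rows(
  motion=[
    [[-0.303,-0.015,0.005,0,0,52],[-0.303,-0.015,0.005,0,0,52],[-0.303,-0.015,0.005,0,0,52],[-0.303,-0.015,0.005,0,0,52],[-0.303,-0.015,0.005,0,0,52],[-0.303,-0.015,0.005,0,0,52],[-0.303,-0.015,0.005,0,0,52],[-0.303,-0.015,0.005,0,0,52]],
  ],
)

```text
time_s: 2.48
position: [0.4635, 0.029, 0.2001]
tcp_rot: [[0.504, 0.864, 0.004], [0.864, -0.504, -0.003], [-0.0, 0.005, -1.0]]
force: [0.3, 0.5, -0.8]
opening: 0.692
grasp_force: 0.0
```

```bash
python3 -c "
from h import *
rows([(.4945,-.295,.15,-76)])"
```

```text
t 2.48 p [0.4635 0.029  0.2001] yaw -30.28 F [ 0.31  0.47 -0.84] open 0.692 g 0.0
[np.float64(-0.2642), np.float64(0.1899), np.float64(0.051)] [np.float64(0.3), np.float64(-0.1), np.float64(45.7)]
```

>>> play_rows(
  motion=[
    [[-0.264,0.19,0.05,0,0,45.7],[-0.264,0.19,0.05,0,0,45.7],[-0.264,0.19,0.05,0,0,45.7],[-0.264,0.19,0.05,0,0,45.7],[-0.264,0.19,0.05,0,0,45.7],[-0.264,0.19,0.05,0,0,45.7],[-0.264,0.19,0.05,0,0,45.7],[-0.264,0.19,0.05,0,0,45.7]],
  ],
)

```text
time_s: 3.15
position: [0.4944, -0.2916, 0.1493]
tcp_rot: [[0.968, 0.249, 0.001], [0.249, -0.968, -0.0], [0.0, 0.001, -1.0]]
force: [0.6, -0.8, 0.5]
opening: 0.689
grasp_force: 0.0
```

```bash
python3 -c "
from h import *
rows([(.4945,-.295,.12,-76),(.4945,-.295,.051,-76)])"
```

```text
t 3.15 p [ 0.4944 -0.2916  0.1493] yaw -75.57 F [ 0.58 -0.84  0.49] open 0.689 g 0.0
[np.float64(-0.0007), np.float64(0.0033), np.float64(0.0293)] [np.float64(0.0), np.float64(-0.0), np.float64(0.4)]
[np.float64(-0.0007), np.float64(0.0032), np.float64(0.0983)] [np.float64(0.0), np.float64(-0.0), np.float64(0.4)]
```

>>> play_rows(
  motion=[
    [[0,0,0.015,0,0,0],[0,0,0.03,0,0,0],[0,0,0.045,0,0,0],[0,0,0.06,0,0,0],[0,0,0.075,0,0,0],[0,0,0.088,0,0,0],[0,0,0.098,0,0,0],[0,0,0.098,0,0,0]],
  ],
)

```text
time_s: 3.82
position: [0.4931, -0.288, 0.0496]
tcp_rot: [[0.968, 0.252, -0.003], [0.252, -0.968, 0.003], [-0.002, -0.003, -1.0]]
force: [-0.3, 1.0, 0.3]
opening: 0.692
grasp_force: 0.0
```

Run:
```python
from h import *
rows([(.4945,-.295,.051,-76)])
s=cap('side'); cv2.imwrite('pics/grasp.png',cv2.resize(s['frame'][190:310,170:300,::-1],None,fx=5,fy=5,interpolation=cv2.INTER_CUBIC))
```

```text
t 3.82 p [ 0.4931 -0.288   0.0496] yaw -75.42 F [-0.33  1.05  0.29] open 0.692 g 0.0
[np.float64(-0.0005), np.float64(0.0071), np.float64(-0.0014)] [np.float64(-0.2), np.float64(0.1), np.float64(0.6)]
```

View pics/grasp.png

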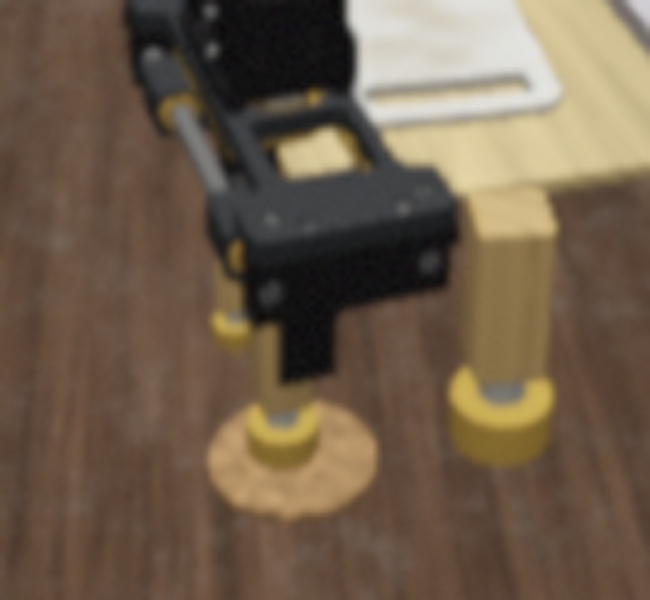

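The fingers straddle the tool at about (285,350) and the neighbouring tools are clear. I'll make a small centring move, then close.

>>> play_rows(
  motion=[
    [[0,0.0065,-0.001,0,0,0.5],[0,0.0065,-0.001,0,0,0.5],[0,0.0065,-0.001,0,0,0.5]],
  ],
)

```text
time_s: 4.12
position: [0.4968, -0.2968, 0.0537]
tcp_rot: [[0.97, 0.242, 0.002], [0.242, -0.97, -0.002], [0.002, 0.003, -1.0]]
force: [-0.3, -0.6, 0.3]
opening: 0.692
grasp_force: 0.0
```

>>> play_rows(
  motion=[
    [[0,0,0,0,0,0],[0,0,0,0,0,0],[0,0,0,0,0,0],[0,0,0,0,0,0],[0,0,0,0,0,0],[0,0,0,0,0,0]],
  ],
  fingers=0.0,
)

```text
time_s: 4.62
position: [0.4957, -0.2954, 0.0526]
tcp_rot: [[0.97, 0.243, -0.0], [0.243, -0.97, 0.0], [-0.0, -0.0, -1.0]]
force: [-0.6, -0.2, -0.7]
opening: 0.314
grasp_force: 0.2
```

>>> play_rows(
  motion=[
    [[0,0,0,0,0,0],[0,0,0,0,0,0],[0,0,0,0,0,0],[0,0,0,0,0,0]],
  ],
)

```text
time_s: 4.95
position: [0.4957, -0.2954, 0.0525]
tcp_rot: [[0.97, 0.243, -0.0], [0.243, -0.97, 0.0], [-0.0, -0.0, -1.0]]
force: [0.5, 0.2, -0.9]
opening: 0.252
grasp_force: 29.6
```

>>> play_rows(
  motion=[
    [[0,0,-0.01,0,0,0],[0,0,-0.03,0,0,0],[0,0,-0.06,0,0,0],[0,0,-0.06,0,0,0],[0,0,-0.06,0,0,0]],
  ],
)

```text
time_s: 5.37
position: [0.497, -0.2966, 0.1147]
tcp_rot: [[0.97, 0.243, 0.004], [0.243, -0.97, -0.003], [0.003, 0.004, -1.0]]
force: [0.9, -0.5, -2.3]
opening: 0.257
grasp_force: 29.6
```

Run:
```python
from h import *
np.set_printoptions(precision=4,suppress=True)
J=np.array([.604,.0206]); a=.1894
R=rot(a)
for p in [(-.13,-.04),(-.105,-.04),(-.02,-.10)]: print(p,J+R@p)
w=J+R@np.array([-.125,-.04])
rows([(*w,.115,-76)])
```

```text
(-0.13, -0.04) [ 0.4839 -0.0432]
(-0.105, -0.04) [ 0.5084 -0.0385]
(-0.02, -0.1) [ 0.6032 -0.0814]
t 5.37 p [ 0.497  -0.2966  0.1147] yaw -75.95 F [ 0.92 -0.45 -2.34] open 0.257 g 29.6
[np.float64(0.0538), np.float64(-0.2488), np.float64(-0.0012)] [np.float64(0.2), np.float64(-0.2), np.float64(0.1)]
```

```bash
cat >> h.py <<'E'
J=np.array([.604,.0206]); JA=.1894
def jr(*pts):
    """jig x,y,z targets -> rows; prints state in jig coordinates"""
    s=bot.read_state(); q=(np.array(s['position'][:2])-J)@rot(JA); f=np.array(s['force'][:2])@rot(JA)
    print('jig pos',np.round(q,4),'F jig',np.round(f,2))
    rows([(*(J+rot(JA)@np.array(p[:2])),p[2],-76) for p in pts])
E
python3 -c "
from h import *
jr((-.125,-.004,.115),(-.125,-.004,.063))"
```

```text
jig pos [-0.1648 -0.2914] F jig [ 0.82 -0.62]
t 5.37 p [ 0.497  -0.2966  0.1147] yaw -75.95 F [ 0.92 -0.45 -2.34] open 0.257 g 29.6
[np.float64(0.0558), np.float64(-0.2847), np.float64(-0.0013)] [np.float64(0.2), np.float64(-0.2), np.float64(0.1)]
[np.float64(0.0557), np.float64(-0.285), np.float64(0.0507)] [np.float64(0.2), np.float64(-0.2), np.float64(0.1)]
```

>>> play_rows(
  motion=[
    [[0,0,-0.04,0,0,0],[0,0,-0.04,0,0,0],[0.02,-0.1,-0.04,0,0,0],[0.0557,-0.285,-0.04,0,0,0],[0.0557,-0.285,-0.03,0,0,0],[0.0557,-0.285,-0.02,0,0,0],[0.0557,-0.285,-0.01,0,0,0],[0.0557,-0.285,0,0,0,0]],
  ],
)

```text
time_s: 6.03
position: [0.4825, -0.047, 0.1257]
tcp_rot: [[0.97, 0.242, 0.001], [0.242, -0.97, -0.0], [0.001, 0.0, -1.0]]
force: [0.6, -0.2, -3.1]
opening: 0.25
grasp_force: 29.9
```

>>> play_rows(
  motion=[
    [[0,0,0,0,0,0],[0,0,0,0,0,0],[0,0,0,0,0,0],[0,0,0,0,0,0]],
  ],
)

```text
time_s: 6.37
position: [0.4837, -0.05, 0.126]
tcp_rot: [[0.97, 0.242, 0.001], [0.242, -0.97, -0.001], [0.001, 0.001, -1.0]]
force: [0.9, 0.5, -2.0]
opening: 0.253
grasp_force: 29.9
```

```bash
python3 -c "
from h import *
jr((-.125,-.004,.1),(-.125,-.004,.063))"
```

```text
jig pos [-0.1314 -0.0467] F jig [1.02 0.33]
t 6.37 p [ 0.4837 -0.05    0.126 ] yaw -76.02 F [ 0.93  0.52 -1.97] open 0.253 g 29.9
[np.float64(0.0087), np.float64(-0.0423), np.float64(0.0259)] [np.float64(0.1), np.float64(-0.0), np.float64(-0.0)]
[np.float64(0.0087), np.float64(-0.0423), np.float64(0.0629)] [np.float64(0.1), np.float64(-0.0), np.float64(-0.0)]
```

>>> play_rows(
  motion=[
    [[0.0087,-0.0423,0,0,0,0],[0.0087,-0.0423,0,0,0,0],[0.0087,-0.0423,0.026,0,0,0],[0.0087,-0.0423,0.045,0,0,0],[0.0087,-0.0423,0.055,0,0,0],[0.0087,-0.0423,0.0625,0,0,0],[0.0087,-0.0423,0.0625,0,0,0],[0.0087,-0.0423,0.0625,0,0,0]],
  ],
)

```text
time_s: 7.03
position: [0.4815, -0.0065, 0.0635]
tcp_rot: [[0.97, 0.241, 0.0], [0.241, -0.97, -0.0], [0.0, 0.0, -1.0]]
force: [-0.3, -0.3, -2.1]
opening: 0.248
grasp_force: 30.0
```

```bash
python3 -c "
from h import *
jr((-.065,-.004,.063))"
```

```text
jig pos [-0.1254 -0.0036] F jig [-0.37 -0.27]
t 7.03 p [ 0.4815 -0.0065  0.0635] yaw -76.04 F [-0.31 -0.33 -2.1 ] open 0.248 g 30.0
[np.float64(0.0603), np.float64(0.0037), np.float64(0.0005)] [np.float64(0.0), np.float64(-0.0), np.float64(-0.0)]
```

>>> play_rows(
  motion=[
    [[0.004,0,0,0,0,0],[0.008,0,0,0,0,0],[0.012,0.001,0,0,0,0],[0.016,0.001,0,0,0,0],[0.019,0.001,0,0,0,0],[0.022,0.001,0,0,0,0],[0.025,0.001,0,0,0,0],[0.028,0.002,0,0,0,0]],
  ],
)

```text
time_s: 7.7
position: [0.5089, -0.0005, 0.0634]
tcp_rot: [[0.97, 0.243, -0.0], [0.243, -0.97, 0.0], [-0.0, -0.0, -1.0]]
force: [0.5, 0.3, -2.1]
opening: 0.255
grasp_force: 30.0
```

>>> play_rows(
  motion=[
    [[0.004,0,0,0,0,0],[0.008,0,0,0,0,0],[0.012,0.001,0,0,0,0],[0.016,0.001,0,0,0,0],[0.02,0.001,0,0,0,0],[0.024,0.001,0,0,0,0],[0.028,0.002,0,0,0,0],[0.032,0.002,0,0,0,0]],
  ],
)

```text
time_s: 8.37
position: [0.5408, 0.005, 0.0634]
tcp_rot: [[0.97, 0.243, 0.0], [0.243, -0.97, -0.0], [0.0, 0.0, -1.0]]
force: [-1.7, -0.2, -2.6]
opening: 0.245
grasp_force: 30.0
```

Run:
```python
from h import *
jr((-.065,-.004,.063))
c=cap('top'); cv2.imwrite('pics/p1.png',cv2.resize(c['frame'][120:235,190:312,::-1],None,fx=5,fy=5,interpolation=cv2.INTER_CUBIC))
```

```text
jig pos [-0.065  -0.0034] F jig [-1.73  0.11]
t 8.37 p [0.5408 0.005  0.0634] yaw -75.95 F [-1.72 -0.21 -2.59] open 0.245 g 30.0
[np.float64(-0.0), np.float64(0.0006), np.float64(0.0004)] [np.float64(0.0), np.float64(-0.0), np.float64(0.0)]
```

View pics/p1.png

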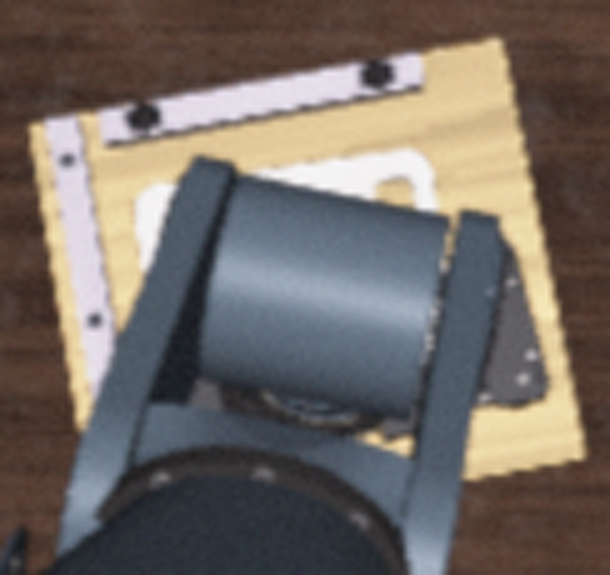

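The board's far edge runs from (140,187) to (420,152), about 2.5° short of parallel and about 20 mm short of the stop. I'll shift the push point slightly right and continue.

>>> play_rows(
  motion=[
    [[-0.005,0,0,0,0,0],[-0.005,0.006,0,0,0,0],[-0.004,0.006,0,0,0,0],[0,0.006,0,0,0,0],[0.004,0.006,0,0,0,0],[0.008,0.007,0,0,0,0],[0.012,0.007,0,0,0,0],[0.015,0.007,0,0,0,0]],
  ],
)

```text
time_s: 9.08
position: [0.557, 0.002, 0.0634]
tcp_rot: [[0.97, 0.243, -0.0], [0.243, -0.97, -0.0], [-0.0, 0.0, -1.0]]
force: [-1.1, -0.3, -1.2]
opening: 0.246
grasp_force: 30.0
```

>>> play_rows(
  motion=[
    [[0.002,0,0,0,0,0],[0.004,0,0,0,0,0],[0.005,0,0,0,0,0]],
  ],
)

```text
time_s: 9.33
position: [0.5616, 0.0033, 0.0634]
tcp_rot: [[0.97, 0.243, -0.0], [0.243, -0.97, 0.0], [-0.0, -0.0, -1.0]]
force: [-1.5, -0.4, -1.4]
opening: 0.249
grasp_force: 30.0
```

```bash
cat >> h.py <<'E'
def edge(c,u0=None):
    """far edge of the board: per column, the highest white->wood change; returns jig yaw and offset on z=.023"""
    f=c['frame'].astype(int); pts=[]
    for yj in np.arange(-.085,.10,.003):
        prof=[]
        xs=np.arange(.10,-.02,-.0005)
        uv=np.array([proj(c,[*(J+rot(JA)@[x,yj]),.023]) for x in xs]).astype(np.float32)
        v=cv2.remap(c['frame'],uv[None,:,0],uv[None,:,1],cv2.INTER_LINEAR)[0].astype(int)
        pts.append((yj,xs,v))
    return pts
E
python3 - <<'E'
from h import *
jr((-.04,-.01,.063))
c=cap('top')
for yj,xs,v in edge(c)[::4]:
    b=v[:,2]; print(round(yj,3),b[::6][:26])
E
```

```text
jig pos [-0.0449 -0.009 ] F jig [-1.57 -0.06]
t 9.33 p [0.5616 0.0033 0.0634] yaw -75.95 F [-1.53 -0.36 -1.38] open 0.249 g 30.0
[np.float64(0.0049), np.float64(0.0012), np.float64(0.0004)] [np.float64(-0.0), np.float64(0.0), np.float64(0.1)]
-0.085 [173 133 139 152 154 156 160 154 148 138 138 141 145 137 103  85  92 102
 109 115 116 119 119 124 122 111]
-0.073 [199 131 129 150 155 168 198 227 234 242 241 230 182  98  89  99 109 112
 117 121 122 125 128 134 138 140]
-0.061 [117 118 126 153 180 225 241 242 242 232 141  89  85  97 105 112 115 120
 124 126 130 134 136 138 143 149]
-0.049 [183 110 121 153 177 219 241 240 231 164 100  94 101 106 114 121 120 123
 127 133 136 137 142 147 154 162]
-0.037 [213 113 124 156 182 226 236 199 121  92  98 106 111 115 122 124 126 130
 133 137 140 147 150 160 168 175]
-0.025 [207 126 125 151 180 218 143  92  95 103 110 115 120 122 125 129 130 133
 138 142 149 152 160 171 179 182]
-0.013 [199 137 133 142 111  89  90 100 108 116 117 123 128 128 131 133 137 141
 148 153 160 170 174 181 182 182]
-0.001 [186 117  99  93  88  95 103 109 117 120 122 125 129
[... 258 characters left out ...]
0 174 166 155 146 140]
0.035 [102 104 104 106 103 105 101  95  80  62  51  52  62  77 102 126 148 165
 173 173 167 158 151 142 135 132]
0.047 [112 100 100 102 103 103 105 107 106 106 106 103 104 102  92  81  67  54
  42  38  41  41  49  60  73  85]
0.059 [183 110 114 137 145 156 133 105 105 106 103 104 105 104 105 103 105 109
 104 103 100  93  79  66  52  41]
0.071 [125  97 122 157 197 239 242 242 241 242 239 231 216 196 162 127 110 103
 106 105 104 104 105 107 106 104]
0.083 [209 122 120 147 151 188 231 237 240 241 241 242 241 242 242 242 242 239
 231 208 161 125 119 105 105 104]
0.095 [185 155 155 156 149 146 147 148 159 168 164 164 159 161 166 168 168 168
 161 158 162 165 168 166 155 143]
```

>>> play_rows(
  motion=[
    [[-0.004,0,0,0,0,0],[-0.004,-0.006,0,0,0,0],[-0.003,-0.006,0,0,0,0],[0,-0.006,0,0,0,0],[0.002,-0.006,0,0,0,0],[0.004,-0.006,0,0,0,0],[0.005,-0.006,0,0,0,0],[0.006,-0.006,0,0,0,0]],
  ],
)

```text
time_s: 10.05
position: [0.5655, 0.0104, 0.0634]
tcp_rot: [[0.97, 0.243, -0.001], [0.243, -0.97, -0.0], [-0.001, -0.0, -1.0]]
force: [-1.6, -0.7, -0.5]
opening: 0.246
grasp_force: 30.0
```

>>> play_rows(
  motion=[
    [[0.0005,0,0,0,0,0],[0.001,0,0,0,0,0],[0.001,0,0,0,0,0]],
  ],
)

```text
time_s: 10.3
position: [0.5668, 0.0106, 0.0634]
tcp_rot: [[0.97, 0.243, -0.0], [0.243, -0.97, 0.0], [0.0, -0.0, -1.0]]
force: [-1.3, -0.0, -2.1]
opening: 0.249
grasp_force: 30.0
```

>>> play_rows(
  motion=[
    [[0.0005,0,0,0,0,0],[0.001,0,0,0,0,0],[0.001,0,0,0,0,0]],
  ],
)

```text
time_s: 10.55
position: [0.568, 0.0109, 0.0634]
tcp_rot: [[0.97, 0.243, 0.0], [0.243, -0.97, 0.0], [0.0, 0.0, -1.0]]
force: [-0.2, -0.1, -2.2]
opening: 0.251
grasp_force: 30.0
```

>>> play_rows(
  motion=[
    [[0.0005,0,0,0,0,0],[0.001,0,0,0,0,0],[0.001,0,0,0,0,0]],
  ],
)

```text
time_s: 10.8
position: [0.5689, 0.0111, 0.0634]
tcp_rot: [[0.97, 0.243, 0.0], [0.243, -0.97, 0.0], [0.0, 0.0, -1.0]]
force: [-0.3, 0.0, -2.6]
opening: 0.25
grasp_force: 30.0
```

>>> play_rows(
  motion=[
    [[0.0005,0,0,0,0,0],[0.001,0,0,0,0,0],[0.001,0,0,0,0,0]],
  ],
)

```text
time_s: 11.05
position: [0.5694, 0.0114, 0.0634]
tcp_rot: [[0.97, 0.243, -0.001], [0.243, -0.97, -0.0], [-0.001, -0.0, -1.0]]
force: [-1.5, -0.9, -1.7]
opening: 0.251
grasp_force: 30.0
```

```bash
cat >> h.py <<'E'
def gap(c,ys):
    for yj,xs,v in edge(c):
        if min(abs(yj-y) for y in ys)<.0016: print(round(yj,3),v[:,2][::2][:24])
E
python3 - <<'E'
from h import *
jr((-.04,-.01,.063))
gap(cap('top'),[-.055,-.043,-.03,.07,.08])
E
```

```text
jig pos [-0.0357 -0.0026] F jig [-1.6  -0.56]
t 11.05 p [0.5694 0.0114 0.0634] yaw -75.95 F [-1.47 -0.85 -1.72] open 0.251 g 30.0
[np.float64(-0.0047), np.float64(0.0072), np.float64(0.0004)] [np.float64(-0.0), np.float64(0.0), np.float64(0.1)]
-0.055 [189 193 184 176 190 213 236 240 241 242 242 241 241 239 237 233 219 204
 185 150 118  99  95  91]
-0.043 [207 195 188 181 180 201 222 238 238 237 235 225 216 196 161 125 106  99
  91  91  94  96  99 102]
-0.031 [191 169 155 166 178 192 206 219 206 173 139 119 105  91  91  94  96  99
 101 104 105 107 108 112]
0.071 [103  98  93  92  98 104 107 106 108 108 108 107 107 107 107 107 108 109
 108 107 106 106 106 106]
0.08 [187 182 167 154 145 170 195 218 227 234 239 239 239 238 237 235 232 228
 222 218 213 207 198 188]
```

>>> play_rows(
  motion=[
    [[0.0005,0,0,0,0,0],[0.001,0,0,0,0,0],[0.001,0,0,0,0,0]],
  ],
)

```text
time_s: 11.35
position: [0.5699, 0.0116, 0.0634]
tcp_rot: [[0.97, 0.243, -0.002], [0.243, -0.97, 0.0], [-0.002, -0.0, -1.0]]
force: [-3.0, -0.7, -1.0]
opening: 0.253
grasp_force: 30.0
```

>>> play_rows(
  motion=[
    [[0.0005,0,0,0,0,0],[0.001,0,0,0,0,0],[0.001,0,0,0,0,0]],
  ],
)

```text
time_s: 11.6
position: [0.5706, 0.012, 0.0633]
tcp_rot: [[0.97, 0.243, -0.002], [0.243, -0.97, 0.0], [-0.002, -0.001, -1.0]]
force: [-4.6, -1.2, 0.6]
opening: 0.25
grasp_force: 30.0
```

>>> play_rows(
  motion=[
    [[0.0005,0,0,0,0,0],[0.001,0,0,0,0,0],[0.001,0,0,0,0,0]],
  ],
)

```text
time_s: 11.85
position: [0.5721, 0.0124, 0.0633]
tcp_rot: [[0.97, 0.243, -0.001], [0.243, -0.97, 0.001], [-0.001, -0.001, -1.0]]
force: [-5.0, 0.4, 0.5]
opening: 0.25
grasp_force: 30.0
```

Run:
```python
from h import *
jr((-.07,-.003,.063),(-.07,-.003,.12))
gap(cap('top'),[-.055,-.043,-.03,.07,.08])
```

```text
jig pos [-0.0329 -0.002 ] F jig [-4.79  1.35]
t 11.85 p [0.5721 0.0124 0.0633] yaw -75.96 F [-4.96  0.43  0.49] open 0.25 g 30.0
[np.float64(-0.0371), np.float64(-0.0011), np.float64(0.0004)] [np.float64(-0.0), np.float64(0.1), np.float64(0.0)]
[np.float64(-0.0372), np.float64(-0.0011), np.float64(-0.0566)] [np.float64(-0.0), np.float64(0.1), np.float64(0.0)]
-0.055 [188 193 183 176 190 213 235 239 240 240 237 233 227 196 166 138 122 105
  92  93  94  95  98 102]
-0.043 [206 193 183 174 171 190 210 221 198 177 156 134 108  94  93  92  94  97
 101 104 106 109 110 111]
-0.031 [186 160 137 121 110 102  96  89  87  89  91  93  95  97 100 103 107 108
 110 111 113 115 116 117]
0.071 [ 99  98  97  97  99 100 102 103 105 106 106 107 106 106 106 106 106 107
 107 107 107 106 106 105]
0.08 [187 182 165 150 139 165 191 215 224 232 237 235 232 226 218 210 198 183
 169 156 143 131 124 119]
```

>>> play_rows(
  motion=[
    [[-0.012,0,0,0,0,0],[-0.012,0,-0.03,0,0,0],[-0.012,0,-0.057,0,0,0],[0.0623,0.1217,-0.057,0,0,0],[0.0623,0.1217,-0.057,0,0,0],[0.0623,0.1217,-0.057,0,0,0],[0.0623,0.1217,-0.057,0,0,0],[0.0623,0.1217,-0.057,0,0,0]],
  ],
)

```text
time_s: 12.57
position: [0.6701, -0.0962, 0.1217]
tcp_rot: [[0.971, 0.239, 0.014], [0.239, -0.971, -0.005], [0.012, 0.008, -1.0]]
force: [0.1, 0.4, -1.0]
opening: 0.248
grasp_force: 30.0
```

Run:
```python
from h import *
jr((.036,-.122,.12),(.036,-.122,.0635))
s=cap('side'); c=cap('top')
a=cv2.resize(s['frame'][110:250,190:340,::-1],None,fx=4,fy=4,interpolation=cv2.INTER_CUBIC)
cv2.imwrite('pics/p2.png',a)
b=cv2.resize(c['frame'][120:235,190:312,::-1],None,fx=4.87,fy=4.87,interpolation=cv2.INTER_CUBIC)
cv2.imwrite('pics/p2t.png',b)
gap(c,[-.055,-.043,-.03,-.01,.01,.03,.05,.07,.08])
```

```text
jig pos [ 0.0429 -0.1271] F jig [0.17 0.42]
t 12.57 p [ 0.6701 -0.0962  0.1217] yaw -76.17 F [ 0.09  0.45 -1.05] open 0.248 g 30.0
[np.float64(-0.0066), np.float64(-0.0055), np.float64(0.0016)] [np.float64(0.4), np.float64(-0.7), np.float64(-0.2)]
[np.float64(-0.0073), np.float64(-0.0059), np.float64(0.058)] [np.float64(0.4), np.float64(-0.7), np.float64(-0.2)]
-0.055 [128 131 135 138 141 144 146 149 151 153 155 157 159 161 163 164 165 165
 165 166 166 166 166 166]
-0.043 [ 76  77  76  76  76  79  82  84  84  84  84  87  91  96 101 107 114 120
 126 132 138 142 144 145]
-0.031 [175 155 143 154 166 183 202 221 230 230 231 231 231 231 231 231 231 231
 230 230 230 230 230 229]
-0.01 [203 193 180 167 171 195 221 230 231 233 233 232 232 232 231 231 231 231
 231 230 230 229 229 228]
0.011 [184 161 139 141 164 188 203 214 223 226 226 226 226 225 224 223 221 220
 219 218 217 218 217 218]
0.029 [177 154 130 144 158 176 196 215 228 229 230 230 230 229 229 229 228 228
 228 228 228 228 228 227]
0.05 [189 178 169 161 160 185 209 227 229 230 231 231 231 231 231 231 231 232
 232 231 231 230 230 230]
0.071 [116 123 130 144 173 202 223 228 231 232 232 231 231 231 231 231 231 231
 231 231 231 231 232 232]
0.08 [171 166 151 136 127 152 179 203 214 223 229 230 231 231 232 233 232 232
 232 232 232 232 232 232]
```

View pics/p2.png

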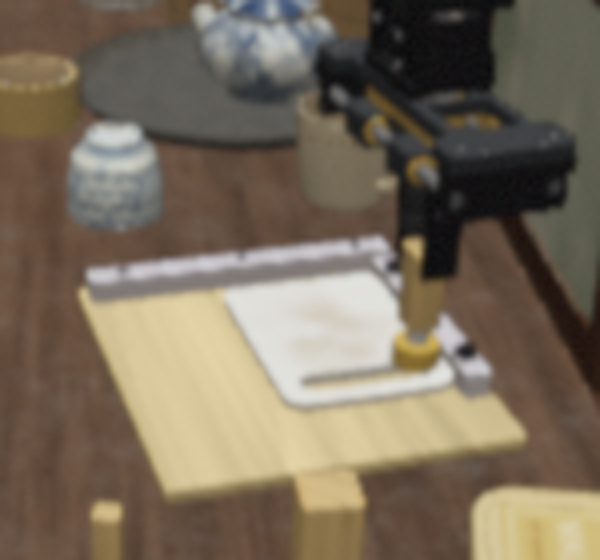

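The side view shows the board's far edge lying along the stop, with the tool held beyond its right edge and clear.

>>> play_rows(
  motion=[
    [[0,0,0,0,0,0],[0,0,0,0,0,0],[0,0,0,0,0,0],[0,0,0.01,0,0,0],[0,0,0.02,0,0,0],[0,0,0.02,0,0,0]],
  ],
)

```text
time_s: 13.17
position: [0.6603, -0.0899, 0.0976]
tcp_rot: [[0.97, 0.243, -0.005], [0.243, -0.97, 0.002], [-0.005, -0.003, -1.0]]
force: [-1.0, -0.0, -2.5]
opening: 0.251
grasp_force: 30.0
```

```bash
python3 -c "
from h import *
jr((.036,-.122,.0635))
s=cap('side'); cv2.imwrite('pics/p3.png',cv2.resize(s['frame'][140:230,250:350,::-1],None,fx=6,fy=6,interpolation=cv2.INTER_CUBIC))"
```

```text
jig pos [ 0.0345 -0.1191] F jig [-1.    0.19]
t 13.17 p [ 0.6603 -0.0899  0.0976] yaw -75.93 F [-1.02 -0.   -2.51] open 0.251 g 30.0
[np.float64(0.0015), np.float64(0.0031), np.float64(0.0341)] [np.float64(-0.2), np.float64(0.3), np.float64(0.1)]
```

View pics/p3.png

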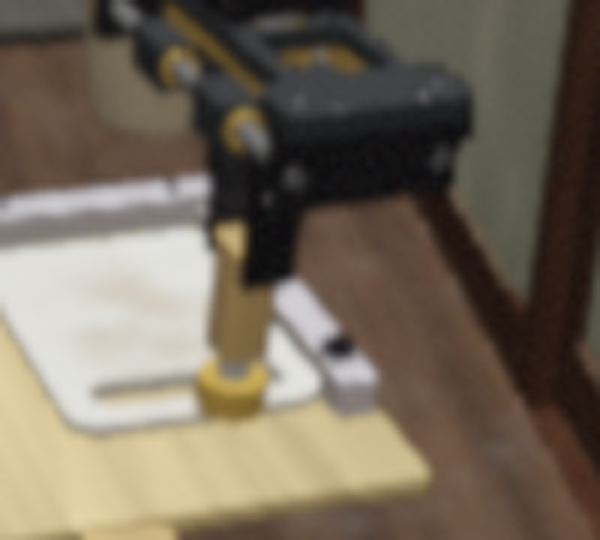

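The foot hangs clear of the board's right edge. Its centre (233,378) sits slightly off the handle axis (242), so the tool has tilted a little in the grip. Lowering.

>>> play_rows(
  motion=[
    [[0.005,0.002,0.008,0,0,0],[0.005,0.002,0.016,0,0,0],[0.005,0.002,0.024,0,0,0],[0.005,0.002,0.03,0,0,0],[0.005,0.002,0.034,0,0,0],[0.005,0.002,0.034,0,0,0],[0.005,0.002,0.034,0,0,0],[0.005,0.002,0.034,0,0,0]],
  ],
)

```text
time_s: 13.88
position: [0.6681, -0.0917, 0.0667]
tcp_rot: [[0.97, 0.243, 0.001], [0.243, -0.97, -0.0], [0.001, 0.0, -1.0]]
force: [-0.1, 0.3, -1.4]
opening: 0.248
grasp_force: 30.0
```

```bash
python3 -c "
from h import *
jr((.04,-.08,.0635))"
```

```text
jig pos [ 0.0418 -0.1223] F jig [0.   0.31]
t 13.88 p [ 0.6681 -0.0917  0.0667] yaw -75.96 F [-0.06  0.31 -1.4 ] open 0.248 g 30.0
[np.float64(0.0005), np.float64(-0.0424), np.float64(0.0032)] [np.float64(0.0), np.float64(-0.0), np.float64(0.0)]
```

>>> play_rows(
  motion=[
    [[0,0,0.003,0,0,0],[0,-0.004,0.003,0,0,0],[0,-0.009,0.003,0,0,0],[0.001,-0.014,0.003,0,0,0],[0.001,-0.018,0.003,0,0,0],[0.001,-0.021,0.003,0,0,0],[0.001,-0.024,0.003,0,0,0],[0.001,-0.027,0.003,0,0,0]],
  ],
)

```text
time_s: 14.55
position: [0.6623, -0.0647, 0.0636]
tcp_rot: [[0.97, 0.243, 0.0], [0.243, -0.97, -0.0], [0.0, 0.0, -1.0]]
force: [0.1, -0.6, -1.1]
opening: 0.248
grasp_force: 30.0
```

>>> play_rows(
  motion=[
    [[0,-0.002,0,0,0,0],[0,-0.004,0,0,0,0],[0,-0.006,0,0,0,0],[0,-0.008,0,0,0,0],[0,-0.01,0,0,0,0],[0,-0.01,0,0,0,0]],
  ],
)

```text
time_s: 15.05
position: [0.6599, -0.0553, 0.0635]
tcp_rot: [[0.97, 0.243, 0.0], [0.243, -0.97, -0.0], [0.0, 0.0, -1.0]]
force: [-0.1, -0.4, -2.2]
opening: 0.253
grasp_force: 30.0
```

Run:
```python
from h import *
jr((.04,-.075,.0635))
c=cap('top')
cv2.imwrite('pics/p4.png',cv2.resize(c['frame'][120:235,190:312,::-1],None,fx=5,fy=5,interpolation=cv2.INTER_CUBIC))
```

```text
jig pos [ 0.0406 -0.085 ] F jig [-0.15 -0.43]
t 15.05 p [ 0.6599 -0.0553  0.0635] yaw -75.95 F [-0.07 -0.45 -2.22] open 0.253 g 30.0
[np.float64(-0.0), np.float64(-0.0101), np.float64(-0.0)] [np.float64(0.0), np.float64(-0.0), np.float64(0.1)]
```

View pics/p4.png

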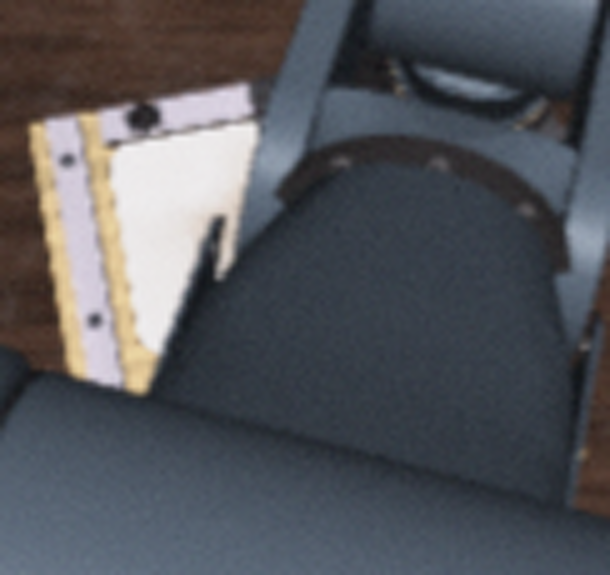

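The board is along the stop, with its left edge around (110,160) to (140,340). It is parallel to the fence, with about 9 mm still to go.

>>> play_rows(
  motion=[
    [[0,-0.0015,0,0,0,0],[0,-0.003,0,0,0,0],[0,-0.0045,0,0,0,0],[0,-0.0055,0,0,0,0],[0,-0.006,0,0,0,0],[0,-0.006,0,0,0,0]],
  ],
)

```text
time_s: 15.6
position: [0.6583, -0.0495, 0.0635]
tcp_rot: [[0.97, 0.243, -0.0], [0.243, -0.97, 0.0], [-0.0, -0.0, -1.0]]
force: [0.3, -1.4, -1.2]
opening: 0.248
grasp_force: 30.0
```

>>> play_rows(
  motion=[
    [[0,-0.0005,0,0,0,0],[0,-0.001,0,0,0,0],[0,-0.0015,0,0,0,0]],
  ],
)

```text
time_s: 15.85
position: [0.6581, -0.0482, 0.0635]
tcp_rot: [[0.97, 0.243, 0.0], [0.243, -0.97, -0.0], [0.0, 0.0, -1.0]]
force: [1.1, -1.2, -1.2]
opening: 0.247
grasp_force: 30.0
```

>>> play_rows(
  motion=[
    [[0,-0.0005,0,0,0,0],[0,-0.001,0,0,0,0],[0,-0.001,0,0,0,0]],
  ],
)

```text
time_s: 16.1
position: [0.6578, -0.0471, 0.0635]
tcp_rot: [[0.97, 0.243, 0.0], [0.243, -0.97, 0.0], [0.0, -0.0, -1.0]]
force: [-0.1, -0.9, -1.3]
opening: 0.247
grasp_force: 30.0
```

>>> play_rows(
  motion=[
    [[0,-0.0005,0,0,0,0],[0,-0.001,0,0,0,0],[0,-0.001,0,0,0,0]],
  ],
)

```text
time_s: 16.35
position: [0.6575, -0.0461, 0.0635]
tcp_rot: [[0.97, 0.243, 0.0], [0.243, -0.97, 0.0], [0.0, -0.0, -1.0]]
force: [0.7, -1.4, -2.4]
opening: 0.25
grasp_force: 30.0
```

>>> play_rows(
  motion=[
    [[0,-0.0005,0,0,0,0],[0,-0.001,0,0,0,0],[0,-0.001,0,0,0,0]],
  ],
)

```text
time_s: 16.6
position: [0.6573, -0.0452, 0.0635]
tcp_rot: [[0.97, 0.243, -0.0], [0.243, -0.97, 0.0], [-0.0, -0.0, -1.0]]
force: [-0.5, -1.2, -1.5]
opening: 0.248
grasp_force: 30.0
```

>>> play_rows(
  motion=[
    [[0,-0.0005,0,0,0,0],[0,-0.001,0,0,0,0],[0,-0.001,0,0,0,0]],
  ],
)

```text
time_s: 16.85
position: [0.6571, -0.0443, 0.0635]
tcp_rot: [[0.97, 0.243, 0.0], [0.243, -0.97, -0.0], [0.0, 0.0, -1.0]]
force: [0.0, -0.4, -1.7]
opening: 0.248
grasp_force: 30.0
```

>>> play_rows(
  motion=[
    [[0,-0.0005,0,0,0,0],[0,-0.001,0,0,0,0],[0,-0.001,0,0,0,0]],
  ],
)

```text
time_s: 17.1
position: [0.6573, -0.0438, 0.0635]
tcp_rot: [[0.97, 0.243, 0.001], [0.243, -0.97, -0.001], [0.001, 0.001, -1.0]]
force: [0.3, -3.6, -1.8]
opening: 0.248
grasp_force: 30.0
```

Contact with the fence is starting, at jig y of about -0.073. A couple more gentle steps.

>>> play_rows(
  motion=[
    [[0,-0.0005,0,0,0,0],[0,-0.001,0,0,0,0],[0,-0.001,0,0,0,0]],
  ],
)

```text
time_s: 17.35
position: [0.6574, -0.0433, 0.0636]
tcp_rot: [[0.97, 0.243, 0.002], [0.243, -0.97, -0.002], [0.001, 0.002, -1.0]]
force: [1.8, -5.0, -1.8]
opening: 0.248
grasp_force: 30.0
```

>>> play_rows(
  motion=[
    [[0,-0.0003,0,0,0,0],[0,-0.0005,0,0,0,0],[0,-0.0005,0,0,0,0]],
  ],
)

```text
time_s: 17.6
position: [0.6574, -0.0432, 0.0637]
tcp_rot: [[0.97, 0.243, 0.002], [0.243, -0.97, -0.002], [0.002, 0.003, -1.0]]
force: [1.6, -5.6, -2.0]
opening: 0.244
grasp_force: 30.0
```

Run:
```python
from h import *
jr((.04,-.11,.0635),(.04,-.11,.125))
```

```text
jig pos [ 0.0405 -0.0727] F jig [ 0.53 -5.77]
t 17.6 p [ 0.6574 -0.0432  0.0637] yaw -75.93 F [ 1.61 -5.57 -2.  ] open 0.244 g 30.0
[np.float64(-0.0026), np.float64(0.0372), np.float64(0.0003)] [np.float64(0.2), np.float64(-0.1), np.float64(0.1)]
[np.float64(-0.0025), np.float64(0.0374), np.float64(-0.0612)] [np.float64(0.2), np.float64(-0.1), np.float64(0.1)]
```

>>> play_rows(
  motion=[
    [[0,0.012,0,0,0,0],[0,0.02,-0.02,0,0,0],[0,0.02,-0.055,0,0,0],[-0.11,-0.099,-0.055,0,0,0],[-0.11,-0.099,-0.055,0,0,0],[-0.11,-0.099,-0.055,0,0,0],[-0.11,-0.099,-0.055,0,0,0],[-0.11,-0.099,-0.055,0,0,0]],
  ],
)

```text
time_s: 18.27
position: [0.5135, 0.0328, 0.1172]
tcp_rot: [[0.97, 0.244, -0.018], [0.245, -0.97, 0.006], [-0.016, -0.01, -1.0]]
force: [-1.8, 0.1, -1.9]
opening: 0.247
grasp_force: 30.0
```

>>> play_rows(
  motion=[
    [[0,0,0,0,0,0],[0,0,0,0,0,0],[0,0,0,0,0,0],[0,0,0,0,0,0]],
  ],
)

```text
time_s: 18.6
position: [0.5273, 0.0268, 0.1185]
tcp_rot: [[0.97, 0.242, 0.001], [0.242, -0.97, 0.0], [0.001, 0.0, -1.0]]
force: [-0.5, 0.2, -0.7]
opening: 0.252
grasp_force: 30.0
```

Run:
```python
from h import *
jr((-.06,.02,.0635))
```

```text
jig pos [-0.0742  0.0206] F jig [-0.46  0.29]
t 18.6 p [0.5273 0.0268 0.1185] yaw -76.02 F [-0.51  0.19 -0.75] open 0.252 g 30.0
[np.float64(0.014), np.float64(0.0013), np.float64(0.0551)] [np.float64(0.0), np.float64(-0.1), np.float64(-0.0)]
```

>>> play_rows(
  motion=[
    [[0,0,0.015,0,0,0],[0,0,0.03,0,0,0],[0,0,0.045,0,0,0],[0,0,0.055,0,0,0],[0.003,0,0.055,0,0,0],[0.01,0,0.055,0,0,0],[0.018,0.001,0.055,0,0,0],[0.026,0.001,0.055,0,0,0]],
  ],
)

```text
time_s: 19.27
position: [0.5535, 0.0326, 0.0644]
tcp_rot: [[0.97, 0.242, 0.003], [0.242, -0.97, -0.0], [0.003, 0.001, -1.0]]
force: [0.5, 0.0, -1.4]
opening: 0.249
grasp_force: 30.0
```

>>> play_rows(
  motion=[
    [[0.003,0,0,0,0,0],[0.006,0,0,0,0,0],[0.008,0,0,0,0,0],[0.01,0.001,0,0,0,0],[0.01,0.001,0,0,0,0]],
  ],
)

```text
time_s: 19.68
position: [0.5615, 0.0342, 0.0636]
tcp_rot: [[0.97, 0.243, 0.001], [0.243, -0.97, -0.0], [0.001, 0.0, -1.0]]
force: [-0.2, 0.0, -1.9]
opening: 0.247
grasp_force: 30.0
```

>>> play_rows(
  motion=[
    [[0.0005,0,0,0,0,0],[0.001,0,0,0,0,0],[0.0015,0,0,0,0,0],[0.0015,0,0,0,0,0]],
  ],
)

```text
time_s: 20.02
position: [0.5625, 0.0346, 0.0634]
tcp_rot: [[0.97, 0.243, -0.0], [0.243, -0.97, 0.0], [-0.0, -0.0, -1.0]]
force: [-0.6, -1.1, -1.9]
opening: 0.249
grasp_force: 30.0
```

>>> play_rows(
  motion=[
    [[0.0005,0,0,0,0,0],[0.001,0,0,0,0,0],[0.0015,0,0,0,0,0],[0.0015,0,0,0,0,0]],
  ],
)

```text
time_s: 20.35
position: [0.5642, 0.035, 0.0635]
tcp_rot: [[0.97, 0.243, 0.0], [0.243, -0.97, -0.0], [0.0, 0.0, -1.0]]
force: [-0.1, 0.4, -1.9]
opening: 0.25
grasp_force: 30.0
```

>>> play_rows(
  motion=[
    [[0.0005,0,0,0,0,0],[0.001,0,0,0,0,0],[0.0015,0,0,0,0,0],[0.0015,0,0,0,0,0]],
  ],
)

```text
time_s: 20.68
position: [0.5657, 0.0354, 0.0635]
tcp_rot: [[0.97, 0.243, 0.0], [0.243, -0.97, -0.0], [0.0, 0.0, -1.0]]
force: [0.8, 0.2, -1.7]
opening: 0.25
grasp_force: 30.0
```

>>> play_rows(
  motion=[
    [[0.0005,0,0,0,0,0],[0.001,0,0,0,0,0],[0.001,0,0,0,0,0]],
  ],
)

```text
time_s: 20.93
position: [0.5665, 0.0356, 0.0635]
tcp_rot: [[0.97, 0.243, -0.0], [0.243, -0.97, 0.0], [-0.0, -0.0, -1.0]]
force: [-0.1, -0.4, -1.4]
opening: 0.25
grasp_force: 30.0
```

>>> play_rows(
  motion=[
    [[0.0005,0,0,0,0,0],[0.001,0,0,0,0,0],[0.001,0,0,0,0,0]],
  ],
)

```text
time_s: 21.18
position: [0.5669, 0.0358, 0.0634]
tcp_rot: [[0.97, 0.243, -0.001], [0.243, -0.97, -0.0], [-0.001, -0.0, -1.0]]
force: [-0.1, 0.4, -1.2]
opening: 0.251
grasp_force: 30.0
```

>>> play_rows(
  motion=[
    [[0.0005,0,0,0,0,0],[0.001,0,0,0,0,0],[0.001,0,0,0,0,0]],
  ],
)

```text
time_s: 21.43
position: [0.5673, 0.036, 0.0633]
tcp_rot: [[0.97, 0.243, -0.002], [0.243, -0.97, -0.0], [-0.002, -0.0, -1.0]]
force: [-2.0, -0.9, 0.1]
opening: 0.251
grasp_force: 30.0
```

>>> play_rows(
  motion=[
    [[0.0005,0,0,0,0,0],[0.001,0,0,0,0,0],[0.001,0,0,0,0,0]],
  ],
)

```text
time_s: 21.68
position: [0.568, 0.0363, 0.0632]
tcp_rot: [[0.97, 0.243, -0.003], [0.243, -0.97, -0.0], [-0.003, -0.001, -1.0]]
force: [-4.3, -2.7, 1.4]
opening: 0.249
grasp_force: 30.0
```

>>> play_rows(
  motion=[
    [[0.0005,0,0,0,0,0],[0.001,0,0,0,0,0],[0.001,0,0,0,0,0]],
  ],
)

```text
time_s: 21.93
position: [0.5699, 0.0368, 0.0634]
tcp_rot: [[0.97, 0.243, -0.001], [0.243, -0.97, 0.0], [-0.001, -0.001, -1.0]]
force: [-4.6, -0.5, 0.7]
opening: 0.248
grasp_force: 30.0
```

>>> play_rows(
  motion=[
    [[-0.012,0,0,0,0,0],[-0.02,0,-0.03,0,0,0],[-0.02,0,-0.07,0,0,0],[-0.153,0.304,-0.07,0,0,0],[-0.153,0.304,-0.07,0,0,0],[-0.153,0.304,-0.07,0,0,0],[-0.153,0.304,-0.07,0,0,0],[-0.153,0.304,-0.07,0,0,0]],
  ],
)

```text
time_s: 22.6
position: [0.5189, -0.1764, 0.1344]
tcp_rot: [[0.97, 0.243, 0.007], [0.243, -0.97, -0.003], [0.006, 0.005, -1.0]]
force: [1.6, 0.2, -2.1]
opening: 0.251
grasp_force: 30.0
```

```bash
python3 -c "
from h import *
rows([(.4957,-.2954,.125,-75.95)])"
```

```text
t 22.6 p [ 0.5189 -0.1764  0.1344] yaw -75.95 F [ 1.64  0.21 -2.14] open 0.251 g 30.0
[np.float64(-0.0514), np.float64(0.1097), np.float64(0.0095)] [np.float64(0.3), np.float64(-0.4), np.float64(0.0)]
```

>>> play_rows(
  motion=[
    [[-0.05,0.108,0.008,0,0,0],[-0.05,0.108,0.008,0,0,0],[-0.05,0.108,0.008,0,0,0],[-0.05,0.108,0.008,0,0,0],[-0.05,0.108,0.008,0,0,0],[-0.05,0.108,0.008,0,0,0],[-0.05,0.108,0.008,0,0,0],[-0.05,0.108,0.008,0,0,0]],
  ],
)

```text
time_s: 23.27
position: [0.4947, -0.2893, 0.1256]
tcp_rot: [[0.97, 0.245, 0.001], [0.245, -0.97, -0.0], [0.001, 0.0, -1.0]]
force: [-1.1, 0.0, -2.1]
opening: 0.251
grasp_force: 30.0
```

Run:
```python
from h import *
np.set_printoptions(precision=1,suppress=True)
rows([(.4957,-.2954,.0535,-75.95)])
s=cap('side'); c=cap('top')
a=cv2.resize(c['frame'][120:235,190:312,::-1],(520,490),interpolation=cv2.INTER_CUBIC)
b=cv2.resize(s['frame'][190:310,175:245,::-1],(280,490),interpolation=cv2.INTER_CUBIC)
cv2.imwrite('pics/p5.png',np.hstack([a,b]))
def scan(fn,ts,xs):
    out=[]
    for t in ts:
        uv=np.array([proj(c,[*(J+rot(JA)@np.array(fn(x,t))),.023]) for x in xs]).astype(np.float32)
        v=cv2.remap(c['frame'],uv[None,:,0],uv[None,:,1],cv2.INTER_LINEAR)[0][:,2]
        out.append((round(t,3),v))
    return out
print('stop side x .102..082 step1mm')
for r in scan(lambda x,t:(x,t),np.arange(-.045,.095,.02),np.arange(.102,.082,-.001)):print(*r)
print('fence side y .112..092')
for r in scan(lambda x,t:(t,x),np.arange(-.01,.085,.015),np.arange(.112,.092,-.001)):print(*r)
```

```text
t 23.27 p [ 0.5 -0.3  0.1] yaw -75.84 F [-1.1  0.  -2.1] open 0.251 g 30.0
[np.float64(-0.0006), np.float64(0.0062), np.float64(0.0721)] [np.float64(0.0), np.float64(-0.0), np.float64(0.1)]
stop side x .102..082 step1mm
-0.045 [213 203 186 168 161 167 174 191 211 231 236 237 238 238 238 238 237 235
 232 221]
-0.025 [220 210 201 190 179 168 177 201 225 235 236 236 237 237 236 236 236 236
 236 235]
-0.005 [219 214 205 187 168 167 193 218 232 235 238 239 238 238 237 237 237 237
 237 237]
0.015 [215 207 188 168 156 165 176 191 210 227 235 236 236 236 237 237 237 236
 236 235]
0.035 [220 208 196 182 173 166 167 191 215 230 231 232 233 233 232 232 232 231
 231 231]
0.055 [215 211 206 190 176 165 192 217 235 236 237 237 237 237 237 237 237 237
 237 237]
0.075 [117 137 140 139 139 158 178 198 212 226 235 236 237 237 236 235 235 236
 236 236]
0.095 [187 184 179 171 170 172 174 193 213 230 233 236 238 237 237 237 237 237
 237 238]
fence side y .112..092
-0.01 [220 218 213 208 202 203 207 213 222 228 233 235 237 237 237 237 237 237
 237 237 236]
0.005 [186 199 204 208 209 207 207 210 218 227 231 233 235 235 236 236 236 235
 235 235 235]
0.02 [221 219 218 216 212 206 201 205 213 221 226 231 234 234 234 234 234 235
 235 234 234]
0.035 [219 219 218 217 211 202 195 201 208 216 223 230 234 235 236 236 235 235
 234 234 234]
0.05 [222 220 218 216 206 196 190 201 209 218 226 233 235 235 235 235 235 235
 234 234 233]
0.065 [222 221 220 215 200 188 188 199 211 220 228 236 236 237 237 238 239 239
 239 238 238]
0.08 [220 219 219 210 197 184 188 197 208 217 228 236 237 237 238 238 238 238
 238 238 237]
```

View pics/p5.png

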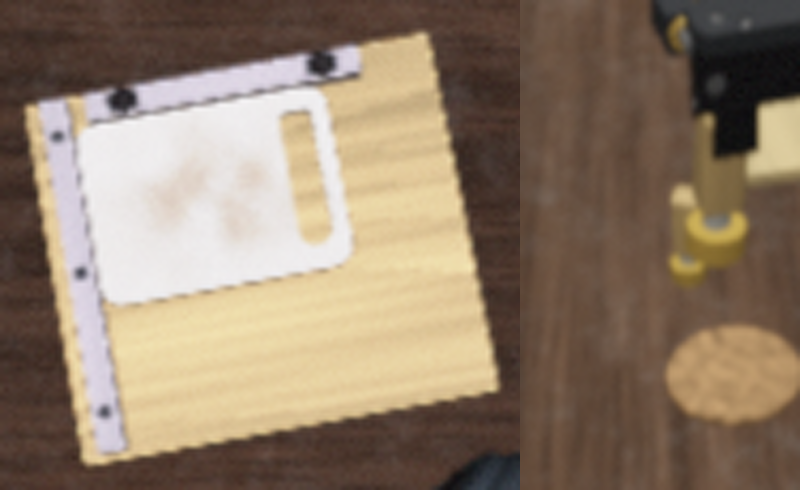

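The top view shows the board flush along the stop at (90,110)–(355,80) and along the fence at (75,130)–(105,300). The side crop shows the tool over the pad with a slight tilt, which I'll estimate.

Run:
```python
from h import *
rows([(.4957,-.2954,.0535,-75.95)])
s=cap('side'); f=s['frame'].astype(int); p=bot.read_state()['position']
# brass foot: saturated yellow pixels near the expected foot
e=proj(s,[p[0],p[1],p[2]-.0475+.008]); print('expected foot mid',e, 'bias at start', proj(s,[.4957,-.2954,.013]))
u0,v0=int(e[0])-14,int(e[1])-8
hsv=cv2.cvtColor(s['frame'],cv2.COLOR_RGB2HSV)
m=(hsv[...,0]>20)&(hsv[...,0]<32)&(hsv[...,1]>150)
for v in range(v0,v0+18): print(v,''.join('#' if m[v,u] else '.' for u in range(u0,u0+30)))
print('col0',u0,'px/m',proj(s,[p[0]+.1,p[1],.08])[0]-proj(s,[p[0],p[1],.08])[0])
```

```text
t 23.37 p [ 0.4946 -0.2894  0.1256] yaw -75.84 F [-0.23  0.35 -1.25] open 0.249 g 30.0
[np.float64(-0.0005), np.float64(0.0061), np.float64(0.0721)] [np.float64(0.0), np.float64(-0.0), np.float64(0.1)]
expected foot mid [225.5294301  246.93139564] bias at start [226.58978012 277.46057206]
238 ..............................
239 ..............................
240 ..............................
241 ..............................
242 ..............................
243 ..............................
244 ..............................
245 ..............................
246 ..............................
247 ......##...........#..........
248 ......####.......###..........
249 ......#############...........
250 ......#############...........
251 ......############............
252 .........#########............
253 ........#######.#.............
254 .........##.#.................
255 .........#....................
col0 211 px/m 49.9549719363427
```

>>> play_rows(
  motion=[
    [[0,0.006,0,0,5,0],[0,0.006,0.015,0,5,0],[0,0.006,0.03,0,5,0],[0,0.006,0.042,0,5,0],[0,0.006,0.052,0,5,0],[0,0.006,0.06,0,5,0],[0,0.006,0.066,0,5,0],[0,0.006,0.066,0,5,0]],
  ],
)

```text
time_s: 24.08
position: [0.495, -0.2957, 0.0583]
tcp_rot: [[0.966, 0.243, 0.083], [0.242, -0.97, 0.023], [0.086, -0.002, -0.996]]
force: [0.6, 0.8, -1.6]
opening: 0.246
grasp_force: 30.0
```

Run:
```python
from h import *
rows([(.4957,-.2954,.0535,-75.95)])
s=cap('side'); cv2.imwrite('pics/p6.png',cv2.resize(s['frame'][200:310,175:285,::-1],None,fx=5,fy=5,interpolation=cv2.INTER_CUBIC))
rows([])
```

```text
t 24.08 p [ 0.495  -0.2957  0.0583] yaw -75.92 F [ 0.62  0.77 -1.65] open 0.246 g 30.0
[np.float64(0.0003), np.float64(-0.0002), np.float64(0.0049)] [np.float64(-0.1), np.float64(-4.9), np.float64(0.0)]
t 24.13 p [ 0.4953 -0.296   0.059 ] yaw -75.93 F [ 0.35 -0.3  -2.4 ] open 0.248 g 30.0
```

View pics/p6.png

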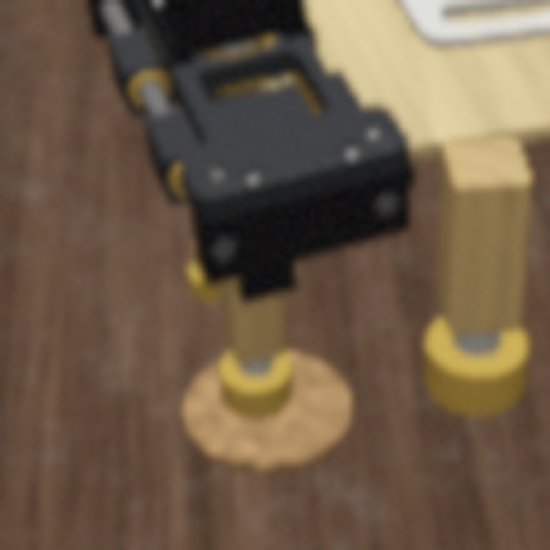

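The tool is upright over the pad, with its foot at (256,385) and the pad centred at (268,410). I lower the last few millimetres.

>>> play_rows(
  motion=[
    [[0,0,0.002,0,0,0],[0,0,0.004,0,0,0],[-0.0005,0,0.005,0,0,0],[-0.0005,0,0.0055,0,0,0],[-0.0005,0,0.0055,0,0,0]],
  ],
)

```text
time_s: 24.55
position: [0.4954, -0.2964, 0.0541]
tcp_rot: [[0.966, 0.243, 0.085], [0.242, -0.97, 0.021], [0.087, 0.0, -0.996]]
force: [-0.2, -0.2, -1.7]
opening: 0.247
grasp_force: 30.0
```

>>> play_rows(
  motion=[
    [[0,0,0.0005,0,0,0],[0,0,0.001,0,0,0],[0,0,0.001,0,0,0]],
  ],
)

```text
time_s: 24.8
position: [0.4954, -0.2964, 0.053]
tcp_rot: [[0.966, 0.243, 0.085], [0.242, -0.97, 0.021], [0.087, 0.0, -0.996]]
force: [0.9, 0.3, -0.9]
opening: 0.251
grasp_force: 30.0
```

>>> play_rows(
  motion=[
    [[0,0,0.0003,0,0,0],[0,0,0.0005,0,0,0],[0,0,0.0005,0,0,0]],
  ],
)

```text
time_s: 25.05
position: [0.4956, -0.2964, 0.0528]
tcp_rot: [[0.966, 0.243, 0.085], [0.242, -0.97, 0.021], [0.087, 0.0, -0.996]]
force: [-0.3, 0.4, 0.8]
opening: 0.246
grasp_force: 30.0
```

>>> play_rows(
  motion=[
    [[0,0,0,0,0,0],[0,0,0,0,0,0],[0,0,0,0,0,0],[0,0,0,0,0,0],[0,0,0,0,0,0],[0,0,0,0,0,0]],
  ],
  fingers=0.055,
)

```text
time_s: 25.55
position: [0.4955, -0.2964, 0.0524]
tcp_rot: [[0.966, 0.243, 0.085], [0.242, -0.97, 0.021], [0.087, 0.0, -0.996]]
force: [-0.1, 0.4, 0.2]
opening: 0.592
grasp_force: 0.0
```

Run:
```python
from h import *
p=bot.read_state()['position']
rows([(p[0],p[1],.17,-75.95)])
```

```text
t 25.55 p [ 0.4955 -0.2964  0.0524] yaw -75.96 F [-0.13  0.35  0.16] open 0.592 g 0.0
[np.float64(0.0102), np.float64(0.0), np.float64(-0.1171)] [np.float64(0.0), np.float64(-5.0), np.float64(-0.0)]
```

>>> play_rows(
  motion=[
    [[0.001,0,-0.012,0,0,0],[0.0025,0,-0.03,0,0,0],[0.0045,0,-0.05,0,0,0],[0.0065,0,-0.075,0,0,0],[0.0085,0,-0.1,0,0,0],[0.0102,0,-0.117,0,0,0],[0.0102,0,-0.117,0,0,0],[0.0102,0,-0.117,0,0,0]],
  ],
)

```text
time_s: 26.22
position: [0.4959, -0.2968, 0.1708]
tcp_rot: [[0.966, 0.243, 0.086], [0.242, -0.97, 0.019], [0.088, 0.002, -0.996]]
force: [-0.1, -0.3, -0.7]
opening: 0.632
grasp_force: 0.0
```

Run:
```python
from h import *
rows([])
s=cap('side'); c=cap('top')
a=cv2.resize(c['frame'][120:235,190:385,::-1],(680,400),interpolation=cv2.INTER_CUBIC)
b=cv2.resize(s['frame'][225:300,195:295,::-1],(266,200),interpolation=cv2.INTER_CUBIC)
d=cv2.resize(s['frame'][150:240,195:325,::-1],(288,200),interpolation=cv2.INTER_CUBIC)
r=np.zeros((200,680,3),np.uint8); r[:,:266]=b; r[:,280:568]=d
cv2.imwrite('pics/fin.png',np.vstack([a,r]))
for k in('pusher','tea_cup','margarine_tub','mug','pad'): print(k,[(np.round(q['at'],3).tolist(),round(q['confidence'],2)) for q in finder.recognise('side',k)][:3])
```

```text
t 26.22 p [ 0.4959 -0.2968  0.1708] yaw -75.95 F [-0.06 -0.3  -0.71] open 0.632 g 0.0
pusher [([0.494, -0.307, 0.05], 0.88), ([0.581, -0.298, 0.064], 0.83), ([0.471, -0.22, 0.032], 0.46)]
tea_cup []
margarine_tub [([0.698, -0.329, 0.077], 0.93)]
mug [([0.596, -0.064, 0.014], 0.74), ([0.69, 0.282, 0.054], 0.57)]
pad []
```

View pics/fin.png

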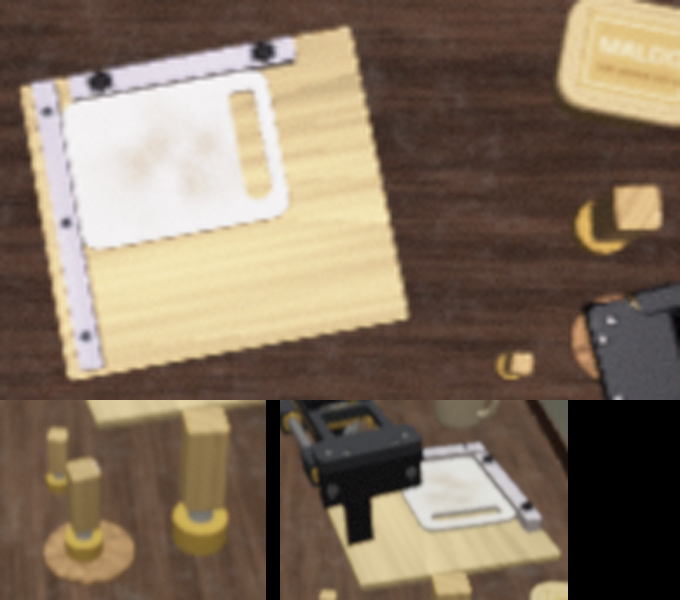

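The final picture shows the board flush in the corner at (65–290, 75–250). The tool stands upright on the pad at (84,510) in the lower-left crop, the neighbouring things look unmoved, and the gripper is clear. Handing in.

```bash
python3 -c "
from h import *
print(bot.hand_in())"
```

```text
the job is handed in; nothing more can be done
None
```

The board looks flush against both the fence and the stop in the last pictures, the nudging tool is back upright on its cork pad, and the job is handed in at about 26 s; the highest push force I read was about 6 N.

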